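# Clamp the blank and hold the depth stop on its third click

### The arm

A 7-joint arm with a two-finger parallel gripper is mounted at the origin on the work surface. World frame = base frame: x ahead of the robot, y to its left, z up, the work surface at z = 0. Lengths are in m, angles in rad, forces in N, time in s.
With the tool pointing down it reaches from about 0.425 to 0.875 m from the base axis. Payload 8.4 kg.
Tool frame: the origin (TCP) lies at the very end of the fingers, on their centre line; the grasp point (between the pads) lies 19 mm behind it; z points along the fingers, y is the line along which they close (so a half turn about z gives the same grasp; the last joint's range is limited). The gripper opens to 87 mm and grips with 3 to 60 N. Pads are 19 mm wide; open, the fingers measure 117 mm over their backs; the gripper's body (75 mm by 190 mm) begins 51 mm behind the grasp point.
Start: joints at [-0.099, 0.333, 0.04, 1.465, -0.013, 1.343, -0.059], TCP at [0.65, -0, 0.223] pointing down, gripper open.
Joint ranges: [-2.58, 2.58], [-0.38, 2.09], [-1.3, 1.39], [0.25, 2.4], [-1.5, 4.64], [0.08, 2.09], [-2.65, 2.65]. Speed limits (rad/s): [2.22, 2.22, 2.79, 2.79, 3.14, 3.14, 3.14].

### API

Orientations are given as a rotation vector (axis times angle).
In Python, from workcell import readout, cams, job_done gives the robot as it stands. The module is installed in compiled form; this text tells all that it offers.
- The arm moves only by the tool arm_command, never from a script. Its arguments are lists of equal length, an entry for each row: "linear": the shift along the tool's x, y, z in cm, a list of three; "angular": the turn, a rotation vector about the tool's x, y, z in degrees, a list of three. A call has 1 to 20 rows; each row is the pose to reach, as a shift and turn from the pose commanded when the call began, along the tool's axes at that moment; what a row does not reach only later rows make up. A row lasts 1/12 s, in which the tool goes at most 41.7 mm and 7.16 degrees, less where a joint would pass 70% of its speed; a pose out of reach is approached as far as the arm can. A call with a gripper value outside its range is refused whole. "grip" is the finger opening in cm, from 0 to 8.7, set as the call begins (left out, the last holds). The fingers move at their own pace and stop on an object; "newtons" is the grip in N (left out, the last holds). Time passes only in rows, so rows that repeat a pose let the fingers close. It gives the time, the measured TCP pose, the force, the opening and the grip force at its end, in the units of the state.
- readout.observe(): the state, without advancing time (a new reading comes with each control period).
- cams.grab_frame(name): name is "scene" or "side" or "wrist"; returns a dict with "img" (420x560x3 uint8, blue, green, red), "camera_matrix" (3x3 intrinsics, pixels), "k1" (the pictures are not rectified: a ray, as slopes to the right and down, at radius r is drawn at 1 + k1 r^2 times it, then the intrinsics apply), "R" (3x3) and "t" (3): a world point X has camera coordinates R X + t. Camera axes: x right, y down, z forward; pixel columns grow to the right and rows downward; lengths in m; the calibration is good to about 2 mm. A picture is of the moment at which its call begins. There is no depth.
- job_done(): hands the job in; it is judged then, once.
Trained networks look in a picture, given as the dict that the camera call returned (one of the last four; its "shot" number tells which), for a name from the list of things; names that differ only in an ending like _2 or _b are one class to them, and where a whole thing is asked for, a point or a joint stands for the part that bears it (a point fixed in the world has none). Each returns a list of dicts, best first, with "conf" (0 to 1); they miss things now and then, are a little off and sometimes report something else, mostly with a low value. They report only what shows in the picture. A call takes as long as a camera call. They do not tell look-alikes from the thing itself.
- cams.find_in(picture, target): "location" ([x, y, z] in m, in world coordinates, good to about 4 mm: the middle of the surface that is visible of it).
The state is a dict: "time_s": time; "joint_positions": joint angles; "joint_vel": joint speeds; "joint_efforts": joint torques, N m; "tool_pos": TCP position; "tcp_rot": TCP orientation; "contact_force": force on the tool from outside, world axes, zero at the start; "ft_torque": the same for the moment, N m; "grip_width": finger opening in m; "grasp_force": force on a finger pad.
Only numpy, scipy, OpenCV 4.12 (cv2) and the standard library are available. Lean on these libraries where they do the work, as an engineer would, in place of code of your own. Each camera call takes 0.05 s, during which the arm holds its last target. There are 200 camera calls.

### The job

Crank the drill vise shut, turning its handle clockwise as seen from the handle end, until the jaws clamp the aluminium blank tight, and leave it clamped. Then turn the black bar knob of the depth-stop unit clockwise by three clicks from its white home mark, so that its white pointer stands at the green mark, without running on to the fourth click, and finish the program while still holding the knob there in the gripper: it is spring-loaded and runs back if let go. Leave the other tools and parts on the bench where they are.

Things in the scene. Friction and masses are not known exactly. Their poses are not given: they have to be found in the camera images.
- vise: blue drill vise bolted to the bench, 200 long (its x), 124 wide at the foot, bed 45 above the bench, jaws up to 95. Origin under its centre; its x axis points from the crank end to the fixed jaw, z up. The fixed jaw's face is at x = +60 in this frame
- jaw: moving jaw of the vise, 90 wide, 50 high; origin at the bottom middle of its clamping face, x towards the fixed jaw. It moves only when the crank turns
- blank: aluminium blank standing loose on the vise bed between the jaws, 40 (along the vise's x) x 60 x 58 high, 0.27 to 0.5 kg; origin at the centre of its underside
- crank (a joint): crank angle in rad; grows clockwise as seen from the crank (handle) end, looking along the vise's +x, and closes the jaw by 12 mm a turn (1.91 mm/rad). At 0 the jaw opening is 54 mm and the handle is straight up; it starts between 0 and 3. With the blank against both jaws (40 mm) it reads about 7.3 and then stiffens; the blank is tight at about 7.6, with 8 to 12 N at the handle. It takes about 3 N at the handle while turning freely and stays where left (self-locking screw)
- crank_hub (a point): point on the crank's axis, 75 above the bench, 145 from the vise's origin towards -x of the vise, level with the handle's middle along the axis
- crank_handle (a point): middle of the black crank handle, a freely revolving sleeve 16 in diameter and 44 long, lying parallel to the vise's x axis and 38 from the crank's axis: it moves round a vertical circle, between 37 and 113 above the bench. A steel crank arm lies 22 from this point on the vise side; it can be pinched from above across the sleeve at any angle
- index_unit: dark grey depth-stop indexing unit bolted to the bench: foot 160 x 160 x 10, housing 120 x 120 x 50 high, with a toothed steel index plate (77 in diameter, top 61 above the bench) on top. Origin under its centre, z up; white home mark at its -x side, yellow marks at stops 1, 2, 4 and 5, green mark at stop 3; spring plunger with a brass roller and a red end at its +x side
- index (a joint): angle of index plate and knob in rad, 0 at home, growing clockwise seen from above; a click (detent stop) every 0.419 rad (24 degrees): the third stop is at 1.257; end stop at 2.26. A return spring of 0.05 Nm at home, growing to 0.09 Nm at the third stop, turns it home when let go; each detent adds or takes up to about 0.05 Nm
- knob: black bar knob upright on the index plate: 46 long (its x), 16 thick (its y), 36 high, top 97 above the bench. Origin at the middle of its underside; its -x end carries the white pointer line
- knob_grip (a point): point inside the bar on the turning axis, 24 above the index plate, 85 above the bench: grip here across the bar's 16 mm
- knob_pointer (a point): top of the pointer end of the bar, 23 from the axis
- spare_blank: bystander: aluminium blank 60 x 40 x 58 high lying on the bench, origin under its centre
- tool_holder: bystander: steel cutter holder, a stepped cone 62 in diameter, 85 high, origin under its centre
- wrench: bystander: wrench lying on the bench
- screwdriver: bystander: screwdriver lying on the bench
- parallel: bystander: ground steel bar 120 x 12 x 30 high, origin under its centre
- bushing: bystander: brass flanged bushing 44 in diameter, 45 high, origin under its centre
Mind the look-alikes: they are no part of the job. What is shaped like the blank but orange or turquoise is not meant.

How it is judged:
On the way, in this order (a step that is already met when the one before it is completed fails the run):
1. the blank is clamped between the jaws (contact force between jaw and blank above 25 N and x of blank in the frame of vise above 0.0375 m), for 0.3 s.
2. the knob is held on its third stop by the gripper (value of joint index between 1.117 and 1.397 rad and contact force between the fingers and knob above 1.5 N), for 0.5 s.
At the end, for the whole second after the job is handed in: The vise still clamps the blank against the fixed jaw with more than 25 N, the blank down on the bed (within 7 mm), and the gripper holds the knob (over 1.5 N) at rest at its third stop, 1.257 rad within 0.14 rad (all of step 1 and all of step 2 and velocity of joint index between -0.1 and 0.1 rad/s and z of blank in the frame of vise below 0.052 m); the arm keeps its last pose, push and grip.
It fails at once if the knob runs over to the fourth click (value of joint index above 1.5 rad).
It fails at once if a bystander is moved more than 25 mm (distance of any of spare_blank, tool_holder, wrench, screwdriver, parallel, bushing from where it was at the start of the episode above 0.025 m).
It also fails if it takes over 64 s, if anything falls off the work surface, if the arm or the gripper's body presses on something with over 40 N, if the wrist force passes 120 N, or if a joint passes its speed limit or range.

## Working session

There is one attempt and no reset: what is moved stays moved. The work goes in short steps, Python scripts to look and compute and a tool call to move; the robot and the scene stay as the last step left them, time stands still between calls to the robot, and variables do not carry over. Pictures are saved under pics/ and viewed, at most 10 in all, crops included, and the job is handed in when it is done.

Besides the shell and the picture viewer there is one more tool, called after "Call:" as name(argument=value, ...), one argument or row to a line, values as JSON. arm_command: Moves the arm, as the interface text tells. Its arguments: {"type":"object","properties":{"linear":{"type":"array"},"angular":{"type":"array"},"grip":{"type":"number"},"newtons":{"type":"number"}},"required":["linear","angular"]}

```bash
mkdir -p pics; cat > h.py <<'E'
import numpy as np, cv2
from scipy.spatial.transform import Rotation as Ro
from workcell import readout, cams
def proj(p,X):
    c=np.asarray(p['R'])@np.asarray(X,float)+np.asarray(p['t']); s=c[:2]/c[2]; s=s*(1+p['k1']*(s@s)); K=np.asarray(p['camera_matrix']); return (K@np.r_[s,1])[:2]
def ray(p,uv,z):
    """world point on pixel ray at height z"""
    K=np.asarray(p['camera_matrix'],float)
    s=cv2.undistortPoints(np.array([[uv]],float),K,np.array([p['k1'],0,0,0.]))[0,0] if 0 else None
    d=np.linalg.inv(K)@np.r_[uv,1]; d=d[:2]; s=d.copy()
    for _ in range(20): s=d/(1+p['k1']*(s@s))
    R=np.asarray(p['R']); C=-R.T@np.asarray(p['t']); v=R.T@np.r_[s,1]
    return C+v*(z-C[2])/v[2]
E
python3 - <<'E'
from h import *
s=readout.observe(); print(s)
for n in ("scene","side"):
    p=cams.grab_frame(n); cv2.imwrite(f'pics/{n}0.png',p['img'])
    for t in ("vise","jaw","blank","crank_handle","crank_hub","index_unit","knob","knob_grip","knob_pointer","spare_blank","tool_holder","wrench","screwdriver","parallel","bushing"):
        print(n,t,[(np.round(d['location'],3).tolist(),round(d['conf'],2),np.round(proj(p,d['location'])).tolist()) for d in cams.find_in(p,t)[:3]])
E
```

```text
{'time_s': 0.0, 'joint_positions': array([-0.09917092,  0.33390853,  0.03988873,  1.46630945, -0.01340945,
        1.34327217, -0.05851656]), 'joint_vel': array([-5.21236660e-04,  4.63357344e-04, -1.52835090e-03, -1.29885382e-03,
        1.24541869e-03, -3.28808689e-05,  1.41743166e-03]), 'joint_efforts': array([ 1.06989024e-03, -6.56351209e+01,  1.33598529e+00, -4.03798449e+01,
       -5.97442500e-02,  4.47441044e-02,  1.62792835e-04]), 'tool_pos': array([ 6.49521360e-01, -5.52412465e-05,  2.21642316e-01]), 'tcp_rot': array([-2.22076873e+00, -2.22059194e+00,  1.92556938e-03]), 'contact_force': array([-0.44840385,  0.26241908,  0.73858761]), 'ft_torque': array([0.00967932, 0.01637836, 0.05167114]), 'grasp_force': 0.0, 'grip_width': 0.08722539428957357}
scene vise [([0.576, -0.243, 0.076], 0.72, [220.0, 256.0])]
scene jaw []
scene blank [([0.612, -0.228, 0.104], 0.98, [232.0, 256.0]), ([0.74, -0.2, 0.06], 0.97, [274.0, 293.0]), ([0.678, -0.1, 0.058], 0.83, [289.0, 255.0])]
scene crank_handle [([0.455, -0.234, 0.095], 0.74, [197.0, 222.0]), ([0.687, 0.39, 0.022], 0.33, [407.0, 181.0])]
[... 1358 characters left out ...]
064], 0.58, [269.0, 256.0]), ([0.453, -0.23, 0.09], 0.48, [310.0, 163.0])]
side index_unit [([0.571, 0.218, 0.048], 0.8, [269.0, 264.0])]
side knob []
side knob_grip [([0.573, 0.2, 0.066], 0.85, [269.0, 255.0])]
side knob_pointer [([0.573, 0.199, 0.061], 0.7, [269.0, 256.0]), ([0.691, 0.395, 0.027], 0.59, [220.0, 317.0])]
side spare_blank []
side tool_holder [([0.581, 0.026, 0.043], 0.68, [270.0, 220.0]), ([0.573, 0.2, 0.064], 0.56, [269.0, 256.0])]
side wrench [([0.611, 0.47, 0.007], 0.7, [248.0, 348.0])]
side screwdriver [([0.537, -0.472, 0.021], 0.7, [288.0, 142.0]), ([0.45, -0.224, 0.087], 0.48, [311.0, 165.0])]
side parallel [([0.69, 0.398, 0.026], 0.72, [220.0, 318.0])]
side bushing []
```

```bash
python3 - <<'E'
import cv2
i=cv2.imread('pics/scene0.png'); cv2.imwrite('pics/scene0b.png',cv2.resize(i[130:360,110:440],(800,558),interpolation=cv2.INTER_CUBIC))
i=cv2.imread('pics/side0.png'); cv2.imwrite('pics/side0b.png',cv2.resize(i[120:320,180:380],(600,600),interpolation=cv2.INTER_CUBIC))
E
```

```text
(no output)
```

View pics/scene0b.png

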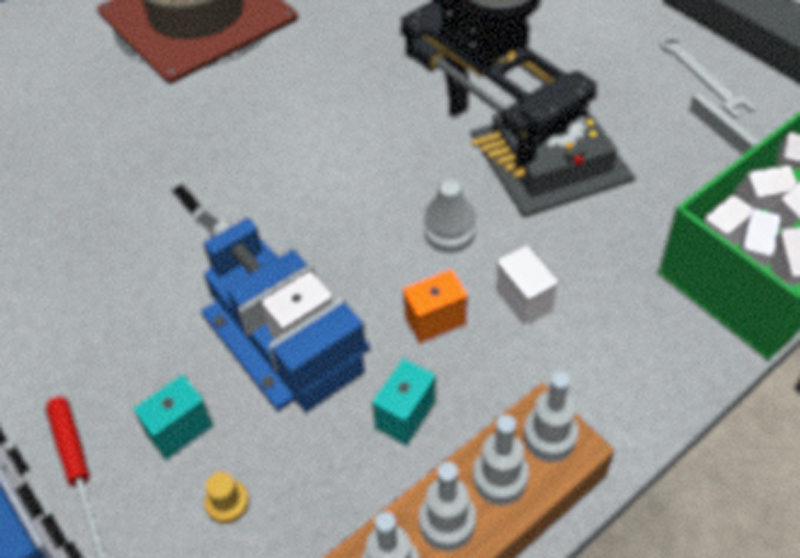

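View pics/side0b.png

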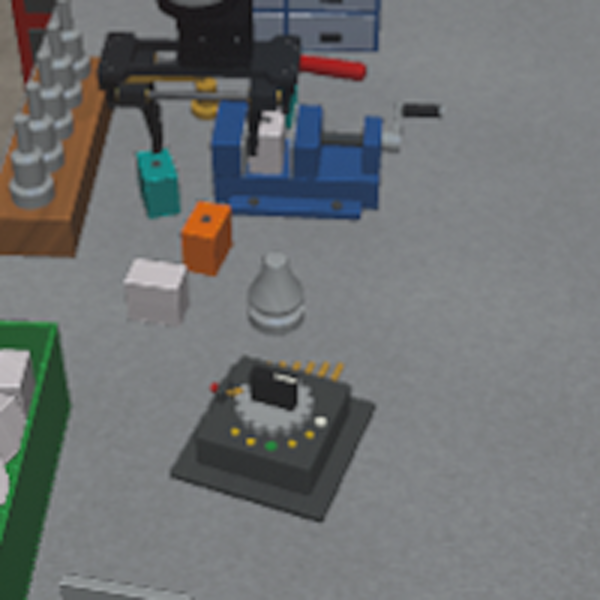

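The real blank is the grey one between the vise jaws, at about (232,256). The look-alikes are the orange block (289,255), the turquoise blocks (274,293) and (181,300), and the spare grey block (328,246). The black handle is at (197,222) and the knob at (269,255) in the side view. Next I'll move over the crank, turning the tool -90°, for a closer look.

Call:
arm_command(
  linear=[
    [-3, -2, 0],
    [-6, -4, 0],
    [-9, -6, 0],
    [-12, -8, 0],
    [-15, -10, 0],
    [-18, -12, 0],
    [-20, -13, 0],
    [-20, -13, 0],
    [-20, -13, 0],
    [-20, -13, 0],
    [-20, -13, 0],
    [-20, -13, 0],
    [-20, -13, 0],
    [-20, -13, 0],
    [-20, -13, 0],
    [-20, -13, 0],
  ],
  angular=[
    [0, 0, -7],
    [0, 0, -14],
    [0, 0, -21],
    [0, 0, -28],
    [0, 0, -35],
    [0, 0, -42],
    [0, 0, -49],
    [0, 0, -56],
    [0, 0, -63],
    [0, 0, -70],
    [0, 0, -77],
    [0, 0, -84],
    [0, 0, -90],
    [0, 0, -90],
    [0, 0, -90],
    [0, 0, -90],
  ],
)

```text
time_s: 2.93
tool_pos: [0.52, -0.2, 0.2226]
tcp_rot: [0.006, 3.142, -0.0]
contact_force: [-0.6, 0.0, -0.6]
grip_width: 0.0873
grasp_force: 0.0
```

```bash
python3 - <<'E'
from h import *
s=readout.observe(); print(s['tool_pos'],Ro.from_rotvec(s['tcp_rot']).as_matrix().round(3),s['joint_positions'].round(2))
for n in ("wrist","side","scene"):
    p=cams.grab_frame(n); cv2.imwrite(f'pics/{n}1.png',p['img'])
    if n=='wrist': np.savez('pics/w1.npz',**{k:p[k] for k in('R','t','k1','camera_matrix')})
    for t in ("vise","jaw","blank","crank_handle","crank_hub","index_unit","knob","knob_grip","knob_pointer"):
        print(n,t,[(np.round(d['location'],3).tolist(),round(d['conf'],2),np.round(proj(p,d['location'])).tolist()) for d in cams.find_in(p,t)[:2]])
E
```

```text
[ 0.51996112 -0.20003765  0.22259867] [[-1.     0.004  0.   ]
 [ 0.004  1.    -0.   ]
 [-0.    -0.    -1.   ]] [ 0.27  0.15  0.02  1.7  -0.    1.3   1.86]
wrist vise [([0.534, -0.232, 0.092], 0.63, [244.0, 222.0])]
wrist jaw [([0.553, -0.224, 0.094], 0.61, [254.0, 246.0])]
wrist blank [([0.581, -0.359, 0.041], 0.76, [120.0, 255.0]), ([0.617, -0.226, 0.105], 0.68, [253.0, 323.0])]
wrist crank_handle [([0.452, -0.236, 0.109], 0.87, [232.0, 117.0])]
wrist crank_hub [([0.449, -0.232, 0.111], 0.72, [238.0, 113.0])]
wrist index_unit []
wrist knob []
wrist knob_grip []
wrist knob_pointer [([0.619, -0.227, 0.105], 0.66, [252.0, 325.0])]
side vise [([0.555, -0.197, 0.047], 0.6, [281.0, 178.0])]
side jaw [([0.556, -0.196, 0.091], 0.77, [281.0, 168.0]), ([0.573, 0.199, 0.064], 0.49, [269.0, 255.0])]
side blank [([0.732, -0.167, 0.054], 0.84, [231.0, 180.0]), ([0.664, -0.071, 0.046], 0.69, [247.0, 199.0])]
side crank_handle [([0.448, -0.229, 0.086], 0.48, [312.0, 164.0]), ([0.574, 0.2, 0.058], 0.45, [269.0, 257.0])]
side crank_hub [([0.555, -0.194, 0.046], 0.74, [281.0, 178.0]), ([0.456, -0.226,
[... 430 characters left out ...]
, [218.0, 250.0])]
scene blank [([0.615, -0.384, 0.057], 0.88, [182.0, 303.0]), ([0.678, -0.1, 0.058], 0.81, [289.0, 255.0])]
scene crank_handle [([0.458, -0.235, 0.096], 0.57, [197.0, 223.0])]
scene crank_hub [([0.454, -0.234, 0.093], 0.63, [197.0, 222.0]), ([0.587, 0.184, 0.061], 0.2, [341.0, 185.0])]
scene index_unit [([0.593, 0.164, 0.046], 0.69, [337.0, 193.0]), ([0.457, -0.236, 0.097], 0.18, [196.0, 222.0])]
scene knob [([0.581, 0.183, 0.064], 0.88, [339.0, 183.0]), ([0.722, -0.002, 0.055], 0.69, [328.0, 246.0])]
scene knob_grip [([0.583, 0.185, 0.062], 0.89, [340.0, 184.0])]
scene knob_pointer [([0.579, 0.183, 0.057], 0.69, [339.0, 185.0]), ([0.7, -0.387, 0.02], 0.69, [202.0, 336.0])]
```

View pics/wrist1.png

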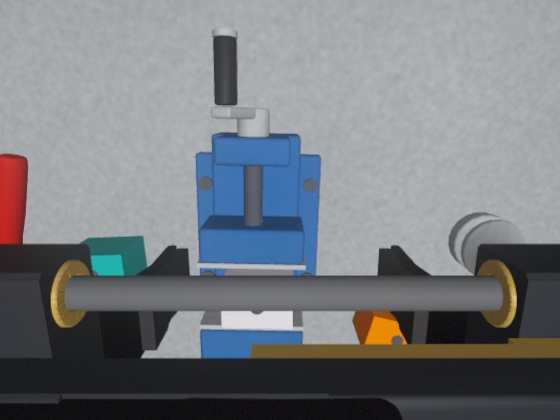

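The handle runs from (224,35) to (228,103), with the hub at (254,122) and the screw along column ~254. The jaw faces are near rows 267 and 322, and the handle leans to -y, so 0 < θ < π.

```bash
python3 - <<'E'
from h import *
p=dict(np.load('pics/w1.npz')); p['k1']=float(p['k1'])
print('C',-p['R'].T@p['t'],p['R'].round(2))
for n,uv,z in [('screw',(254,222),.075),('screw2',(254,168),.075),('hub',(254,122),.075),('jawcorner L',(200,268),.095),('jaw R',(306,268),.095),('fixed L',(202,326),.095),('fixed R',(303,326),.095),('foot corner',(197,153),.012),('footR',(320,155),.012)]:
    print(n,ray(p,uv,z).round(4))
for th in np.arange(0,3.1,.25):
    z=.075+.038*np.cos(th); a=ray(p,(224,37),z); b=ray(p,(228.5,103),z); print(round(th,2),a.round(4),b.round(4),'len',round(np.linalg.norm(a-b),4),'y-off',-.038*np.sin(th))
E
```

```text
C [ 0.45090747 -0.19931004  0.38477315] [[ 0.    1.   -0.  ]
 [ 0.97 -0.    0.25]
 [ 0.25 -0.   -0.97]]
screw [ 0.5389 -0.2253  0.075 ]
screw2 [ 0.4927 -0.2243  0.075 ]
hub [ 0.4558 -0.2234  0.075 ]
jawcorner L [ 0.5726 -0.2692  0.095 ]
jaw R [ 0.5728 -0.1816  0.095 ]
fixed L [ 0.6263 -0.2706  0.095 ]
fixed R [ 0.6264 -0.1836  0.095 ]
foot corner [ 0.4862 -0.285   0.012 ]
footR [ 0.4886 -0.1642  0.012 ]
0.0 [ 0.4001 -0.2392  0.113 ] [ 0.4423 -0.2379  0.113 ] len 0.0422 y-off -0.0
0.25 [ 0.3999 -0.2394  0.1118] [ 0.4423 -0.238   0.1118] len 0.0424 y-off -0.009401350451671871
0.5 [ 0.3993 -0.2399  0.1083] [ 0.4422 -0.2385  0.1083] len 0.0429 y-off -0.018218170466959713
0.75 [ 0.3982 -0.2407  0.1028] [ 0.442  -0.2393  0.1028] len 0.0438 y-off -0.025902272880886697
1.0 [ 0.3969 -0.2417  0.0955] [ 0.4418 -0.2403  0.0955] len 0.0449 y-off -0.031975897422700066
1.25 [ 0.3953 -0.243   0.087 ] [ 0.4415 -0.2415  0.087 ] len 0.0463 y-off -0.03606141553551227
1.5 [ 0.3935 -0.2444  0.0777] [ 0.4412 -0.2429  0.0777] len 0.0477 y-off -0.03790480949095407
1.75 [ 0.3918 -0.2457  0.0682] [ 0.4409 -0.2442  0.0682] len 0.0492 y-off -0.037391465981209605
2.0 [ 0.3901 -0.2471  0.0592] [ 0.4406 -0.2455  0.0592] len 0.0506 y-off -0.03455330221937591
2.25 [ 0.3886 -0.2483  0.0511] [ 0.4404 -0.2466  0.0511] len 0.0518 y-off -0.029566781481741005
2.5 [ 0.3873 -0.2492  0.0446] [ 0.4402 -0.2476  0.0446] len 0.0529 y-off -0.022741941475950347
2.75 [ 0.3865 -0.2499  0.0399] [ 0.44   -0.2482  0.0399] len 0.0536 y-off -0.014503117697988604
3.0 [ 0.386  -0.2503  0.0374] [ 0.4399 -0.2486  0.0374] len 0.054 y-off -0.005362560306274954
```

θ≈0.45, with the handle middle at (0.421,-0.2395,0.109). I'll grip it at x≈0.414.

Call:
arm_command(
  linear=[
    [3, -1.5, 0],
    [6, -3, 1],
    [9, -3.95, 3],
    [10.6, -3.95, 6],
    [10.6, -3.95, 8.5],
    [10.6, -3.95, 10.5],
    [10.6, -3.95, 12],
    [10.6, -3.95, 12.75],
    [10.6, -3.95, 12.75],
    [10.6, -3.95, 12.75],
    [10.6, -3.95, 12.75],
  ],
  angular=[
    [0, 0, 0],
    [0, 0, 0],
    [0, 0, 0],
    [0, 0, 0],
    [0, 0, 0],
    [0, 0, 0],
    [0, 0, 0],
    [0, 0, 0],
    [0, 0, 0],
    [0, 0, 0],
    [0, 0, 0],
  ],
  grip=5,
  newtons=15,
)

```text
time_s: 5.35
tool_pos: [0.4148, -0.2398, 0.0961]
tcp_rot: [-0.0, 3.14, -0.001]
contact_force: [-0.3, -0.7, 0.4]
grip_width: 0.0499
grasp_force: 0.0
```

Call:
arm_command(
  linear=[
    [0, 0, 0],
    [0, 0, 0],
    [0, 0, 0],
    [0, 0, 0],
    [0, 0, 0],
    [0, 0, 0],
    [0, 0, 0],
    [0, 0, 0],
  ],
  angular=[
    [0, 0, 0],
    [0, 0, 0],
    [0, 0, 0],
    [0, 0, 0],
    [0, 0, 0],
    [0, 0, 0],
    [0, 0, 0],
    [0, 0, 0],
  ],
  grip=0,
  newtons=30,
)

```text
time_s: 6.02
tool_pos: [0.4139, -0.2396, 0.0951]
tcp_rot: [-0.0, -3.142, 0.0]
contact_force: [-0.9, -0.0, 0.2]
grip_width: 0.0153
grasp_force: 30.0
```

```bash
python3 - <<'E'
from h import *
s=readout.observe(); print(s['tool_pos'],s['contact_force'],s['ft_torque'],s['grip_width'],s['grasp_force'])
for n in ("wrist","side"):
    p=cams.grab_frame(n); cv2.imwrite(f'pics/{n}2.png',p['img'])
a=cv2.imread('pics/wrist2.png'); b=cv2.resize(cv2.imread('pics/side2.png')[120:220,220:360],(588,420),interpolation=cv2.INTER_CUBIC)
cv2.imwrite('pics/c2.png',cv2.resize(np.hstack([a[:,60:460],b[:,:400]]),(800,420)))
# pixel check: refine yaw from foot
E
```

```text
[ 0.41393341 -0.23960702  0.09509017] [-0.92847824 -0.0098282   0.16325521] [ 0.06360809 -0.05971927 -0.11163102] 0.015261562862673708 29.953415393829346
```

View pics/c2.png

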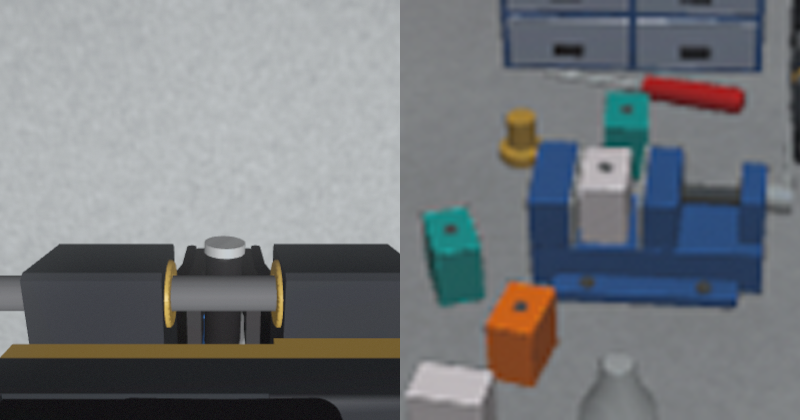

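The pads hold the sleeve. Now the first part of the turn, θ 0.45→2.1.

Call:
arm_command(
  linear=[
    [0, -0.49, 0.28],
    [0, -0.94, 0.64],
    [0, -1.32, 1.06],
    [0, -1.64, 1.53],
    [0, -1.89, 2.04],
    [0, -2.05, 2.59],
    [0, -2.14, 3.15],
    [0, -2.14, 3.72],
    [0, -2.05, 4.28],
    [0, -1.88, 4.83],
    [0, -1.63, 5.34],
    [0, -1.63, 5.34],
    [0, -1.63, 5.34],
  ],
  angular=[
    [0, 0, 0],
    [0, 0, 0],
    [0, 0, 0],
    [0, 0, 0],
    [0, 0, 0],
    [0, 0, 0],
    [0, 0, 0],
    [0, 0, 0],
    [0, 0, 0],
    [0, 0, 0],
    [0, 0, 0],
    [0, 0, 0],
    [0, 0, 0],
  ],
)

```text
time_s: 7.2
tool_pos: [0.4136, -0.2553, 0.0409]
tcp_rot: [0.001, -3.141, -0.001]
contact_force: [-2.5, 0.6, -4.0]
grip_width: 0.0148
grasp_force: 30.0
```

Call:
arm_command(
  linear=[
    [0, 0.32, 0.47],
    [0, 0.71, 0.88],
    [0, 1.16, 1.24],
    [0, 1.66, 1.52],
    [0, 2.19, 1.72],
    [0, 2.74, 1.84],
    [0, 3.31, 1.88],
    [0, 3.31, 1.88],
  ],
  angular=[
    [0, 0, 0],
    [0, 0, 0],
    [0, 0, 0],
    [0, 0, 0],
    [0, 0, 0],
    [0, 0, 0],
    [0, 0, 0],
    [0, 0, 0],
  ],
)

```text
time_s: 7.87
tool_pos: [0.4145, -0.2214, 0.0229]
tcp_rot: [-0.002, 3.141, 0.001]
contact_force: [-0.1, 1.5, 0.5]
grip_width: 0.0148
grasp_force: 30.0
```

Call:
arm_command(
  linear=[
    [0, 0.57, -0.05],
    [0, 1.12, -0.18],
    [0, 1.65, -0.39],
    [0, 2.14, -0.68],
    [0, 2.58, -1.04],
    [0, 2.97, -1.46],
    [0, 3.28, -1.94],
    [0, 3.52, -2.45],
    [0, 3.68, -3.0],
    [0, 3.76, -3.56],
    [0, 3.76, -4.13],
    [0, 3.66, -4.69],
    [0, 3.49, -5.23],
    [0, 3.23, -5.74],
    [0, 2.91, -6.21],
    [0, 2.51, -6.62],
    [0, 2.06, -6.97],
    [0, 1.56, -7.25],
    [0, 1.03, -7.45],
    [0, 1.03, -7.45],
  ],
  angular=[
    [0, 0, 0],
    [0, 0, 0],
    [0, 0, 0],
    [0, 0, 0],
    [0, 0, 0],
    [0, 0, 0],
    [0, 0, 0],
    [0, 0, 0],
    [0, 0, 0],
    [0, 0, 0],
    [0, 0, 0],
    [0, 0, 0],
    [0, 0, 0],
    [0, 0, 0],
    [0, 0, 0],
    [0, 0, 0],
    [0, 0, 0],
    [0, 0, 0],
    [0, 0, 0],
    [0, 0, 0],
  ],
)

```text
time_s: 9.53
tool_pos: [0.4146, -0.2119, 0.0974]
tcp_rot: [-0.001, 3.14, 0.001]
contact_force: [4.8, -4.0, -5.7]
grip_width: 0.0152
grasp_force: 30.0
```

Call:
arm_command(
  linear=[
    [0, -0.56, -0.12],
    [0, -1.13, -0.15],
    [0, -1.69, -0.1],
    [0, -2.25, 0.04],
    [0, -2.77, 0.26],
    [0, -3.26, 0.55],
    [0, -3.7, 0.91],
    [0, -4.08, 1.34],
    [0, -4.08, 1.34],
    [0, -4.08, 1.34],
  ],
  angular=[
    [0, 0, 0],
    [0, 0, 0],
    [0, 0, 0],
    [0, 0, 0],
    [0, 0, 0],
    [0, 0, 0],
    [0, 0, 0],
    [0, 0, 0],
    [0, 0, 0],
    [0, 0, 0],
  ],
  newtons=45,
)

```text
time_s: 10.37
tool_pos: [0.4136, -0.2538, 0.0833]
tcp_rot: [-0.001, -3.141, 0.001]
contact_force: [1.6, -0.2, -3.8]
grip_width: 0.0149
grasp_force: 44.9
```

```bash
python3 - <<'E'
from h import *
for n in ("side","scene"):
    p=cams.grab_frame(n); cv2.imwrite(f'pics/{n}3.png',p['img'])
a=cv2.resize(cv2.imread('pics/side3.png')[140:210,240:340],(600,420),interpolation=cv2.INTER_CUBIC)
cv2.imwrite('pics/c3.png',a)
E
```

```text
(no output)
```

View pics/c3.png

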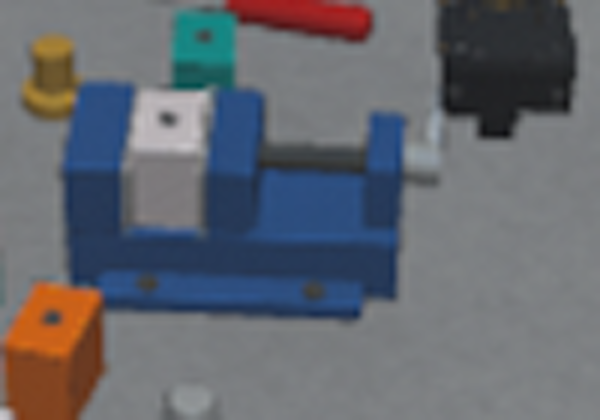

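The jaw is almost on the blank, so I'll go on to 7.6 slowly.

Call:
arm_command(
  linear=[
    [0, -0.22, 0.31],
    [0, -0.4, 0.65],
    [0, -0.48, 0.82],
    [0, -0.55, 1.0],
    [0, -0.61, 1.18],
    [0, -0.66, 1.36],
    [0, -0.66, 1.36],
    [0, -0.66, 1.36],
    [0, -0.66, 1.36],
  ],
  angular=[
    [0, 0, 0],
    [0, 0, 0],
    [0, 0, 0],
    [0, 0, 0],
    [0, 0, 0],
    [0, 0, 0],
    [0, 0, 0],
    [0, 0, 0],
    [0, 0, 0],
  ],
)

```text
time_s: 11.22
tool_pos: [0.4136, -0.2598, 0.0707]
tcp_rot: [-0.0, -3.141, -0.0]
contact_force: [-5.9, 2.0, 9.2]
grip_width: 0.0145
grasp_force: 44.9
```

Resistance is 9 N at the handle. A little further for margin.

Call:
arm_command(
  linear=[
    [0, -0.02, 0.1],
    [0, -0.04, 0.2],
    [0, -0.05, 0.25],
    [0, -0.05, 0.25],
    [0, -0.05, 0.25],
    [0, -0.05, 0.25],
    [0, -0.05, 0.25],
  ],
  angular=[
    [0, 0, 0],
    [0, 0, 0],
    [0, 0, 0],
    [0, 0, 0],
    [0, 0, 0],
    [0, 0, 0],
    [0, 0, 0],
  ],
)

```text
time_s: 11.8
tool_pos: [0.4137, -0.2604, 0.0687]
tcp_rot: [-0.0, -3.141, -0.0]
contact_force: [-6.6, 4.0, 14.7]
grip_width: 0.015
grasp_force: 44.9
```

Call:
arm_command(
  linear=[
    [0, 0, 0],
    [0, 0, 0],
    [0, 0, 0],
    [0, 0, -2],
    [0, 0, -5],
    [0, 0, -9],
    [0, 0, -13],
    [-2, 3, -16],
    [-4, 7, -16],
    [-6, 11, -16],
    [-8, 15, -16],
    [-10, 19, -16],
    [-12, 23, -16],
    [-14, 27, -16],
    [-16, 31, -16],
    [-18, 35, -16],
    [-20, 39, -16],
    [-20.6, 43, -16],
    [-20.6, 46, -16],
    [-20.6, 46, -16],
  ],
  angular=[
    [0, 0, 0],
    [0, 0, 0],
    [0, 0, 0],
    [0, 0, 0],
    [0, 0, 0],
    [0, 0, 0],
    [0, 0, 0],
    [0, 0, 0],
    [0, 0, 0],
    [0, 0, 0],
    [0, 0, 0],
    [0, 0, 0],
    [0, 0, 0],
    [0, 0, 0],
    [0, 0, 0],
    [0, 0, 0],
    [0, 0, 0],
    [0, 0, 0],
    [0, 0, 0],
    [0, 0, 0],
  ],
  grip=4,
)

```text
time_s: 13.47
tool_pos: [0.6197, 0.2066, 0.2271]
tcp_rot: [0.009, -3.141, -0.005]
contact_force: [-0.3, 0.5, -0.9]
grip_width: 0.0401
grasp_force: 0.0
```

Call:
arm_command(
  linear=[
    [0, 0, 0],
    [0, 0, 0],
    [0, 0, 0],
  ],
  angular=[
    [0, 0, 0],
    [0, 0, 0],
    [0, 0, 0],
  ],
)

```text
time_s: 13.72
tool_pos: [0.6204, 0.1985, 0.2276]
tcp_rot: [0.002, 3.141, -0.001]
contact_force: [-0.7, -0.9, -0.5]
grip_width: 0.0399
grasp_force: 0.0
```

```bash
python3 - <<'E'
from h import *
s=readout.observe(); print(s['tool_pos'],s['joint_positions'].round(2),s['time_s'])
p=cams.grab_frame("wrist"); cv2.imwrite('pics/wrist4.png',p['img'])
np.savez('pics/w4.npz',**{k:p[k] for k in('R','t','k1','camera_matrix')})
for t in ("index_unit","knob","knob_grip","knob_pointer"):
    print(t,[(np.round(d['location'],3).tolist(),round(d['conf'],2),np.round(proj(p,d['location'])).tolist()) for d in cams.find_in(p,t)[:2]])
q=cams.grab_frame("side"); cv2.imwrite('pics/side4.png',q['img'])
q=cams.grab_frame("scene"); cv2.imwrite('pics/scene4.png',q['img'])
b=cv2.resize(cv2.imread('pics/scene4.png')[200:300,180:270],(378,420))
cv2.imwrite('pics/c4.png',np.hstack([p['img'][:,140:560],b])[:, :800])
E
```

```text
[0.62044785 0.19848052 0.22758115] [-0.18  0.35 -0.26  1.44  0.09  1.36  1.13] 13.7167
index_unit [([0.563, 0.191, 0.053], 0.68, [275.0, 130.0]), ([0.656, 0.399, 0.027], 0.4, [485.0, 224.0])]
knob [([0.568, 0.191, 0.062], 0.59, [275.0, 136.0])]
knob_grip [([0.567, 0.19, 0.058], 0.68, [274.0, 134.0])]
knob_pointer []
```

View pics/c4.png

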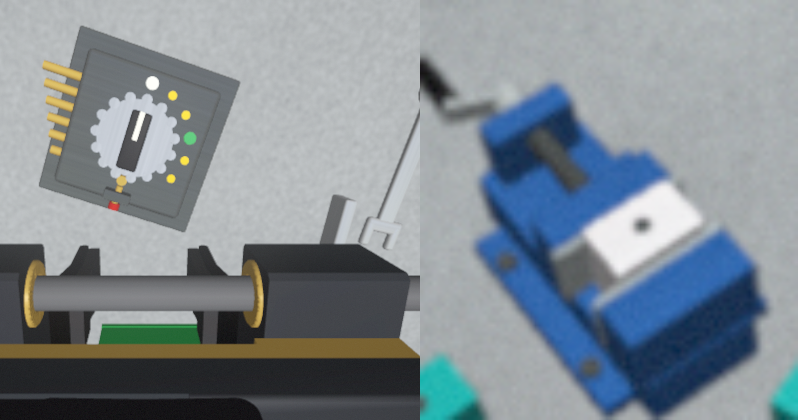

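The knob's white pointer faces the home mark, at (292,83) in full-image pixels. The green mark is at (330,138) and the red plunger end at (254,206). The vise shows the blank held between both jaws.

```bash
python3 - <<'E'
from h import *
p=dict(np.load('pics/w4.npz')); p['k1']=float(p['k1'])
f=lambda u,v,z: ray(p,(u+140,v),z)
c=[f(*x,.01) for x in [(81,26),(239,81),(186,231),(39,185)]]
print('foot ctr',np.mean(c,0).round(4),[np.degrees(np.arctan2(*(b-a)[1::-1])).round(1) for a,b in zip(c,c[1:]+c[:1])],[np.linalg.norm(b-a).round(3) for a,b in zip(c,c[1:]+c[:1])])
h=f(152,83,.05);g=f(190,138,.05);ctr=np.mean(c,0)
for n,q in(('home',h),('green',g)):print(n,q.round(4),np.degrees(np.arctan2(*(q-ctr)[1::-1])).round(1),np.linalg.norm((q-ctr)[:2]).round(4))
# knob top dark mask
im=cv2.imread('pics/wrist4.png');m=np.zeros(im.shape[:2],np.uint8);g8=im.max(2)
m[100:180,250:300]=(g8[100:180,250:300]<60)*255
n,l,st,ce=cv2.connectedComponentsWithStats(m);k=1+np.argmax(st[1:,4]);print(st[k],ce[k],cv2.minAreaRect(np.argwhere(l==k)[:,::-1].astype(np.float32)))
# projected model check
for yaw in np.radians([-20,-17,-14]):
  print(np.degrees(yaw),[proj(p,[ctr[0]+np.cos(yaw)*a-np.sin(yaw)*b,ctr[1]+np.sin(yaw)*a+np.cos(yaw)*b,.097]).round(0).tolist() for a,b in((-.023,-.008),(-.023,.008),(.023,.008),(.023,-.008))])
crop=cv2.resize(im[90:190,220:340],(720,600),interpolation=cv2.INTER_CUBIC)
cv2.imwrite('pics/k4.png',crop)
E
```

```text
foot ctr [0.57  0.191 0.01 ] [np.float64(72.0), np.float64(-17.2), np.float64(-108.0), np.float64(161.7)] [np.float64(0.156), np.float64(0.157), np.float64(0.159), np.float64(0.157)]
home [0.5244 0.2056 0.05  ] 162.3 0.0479
green [0.5707 0.2395 0.05  ] 89.2 0.0485Traceback (most recent call last):
  File "<stdin>", line 11, in <module>
    return _wrapfunc(a, 'argmax', axis=axis, out=out, **kwds)
    return bound(*args, **kwds)
ValueError: attempt to get argmax of an empty sequence
```

Call:
arm_command(
  linear=[
    [1.5, -0.3, 1],
    [3, -0.6, 3],
    [5, -0.87, 6],
    [5, -0.87, 8.5],
    [5, -0.87, 10],
    [5, -0.87, 10.5],
    [5, -0.87, 10.5],
    [5, -0.87, 10.5],
    [5, -0.87, 10.5],
  ],
  angular=[
    [0, 0, 6],
    [0, 0, 12],
    [0, 0, 18],
    [0, 0, 18],
    [0, 0, 18],
    [0, 0, 18],
    [0, 0, 18],
    [0, 0, 18],
    [0, 0, 18],
  ],
)

```text
time_s: 14.82
tool_pos: [0.571, 0.1913, 0.1244]
tcp_rot: [0.492, 3.101, 0.002]
contact_force: [0.1, 0.1, -0.8]
grip_width: 0.0402
grasp_force: 0.0
```

```bash
python3 - <<'E'
from h import *
s=readout.observe(); print(s['tool_pos'],s['joint_positions'].round(2),s['time_s'],s['contact_force'].round(1),s['ft_torque'].round(2))
R=Ro.from_rotvec(s['tcp_rot']).as_matrix();print(R.round(3), np.degrees(np.arctan2(R[1,0],R[0,0])))
p=cams.grab_frame("wrist"); q=cams.grab_frame("side")
cv2.imwrite('pics/c5.png',np.hstack([p['img'][120:420,130:430],cv2.resize(q['img'][200:310,220:330],(300,300),interpolation=cv2.INTER_CUBIC)]))
E
```

```text
[0.57098255 0.19127744 0.12436256] [-0.21  0.32 -0.23  1.7   0.08  1.13  0.8 ] 14.8167 [ 0.1  0.1 -0.8] [ 0.1  -0.04 -0.  ]
[[-0.951  0.309  0.002]
 [ 0.309  0.951  0.001]
 [-0.002  0.001 -1.   ]] 161.98729074770085
```

View pics/c5.png

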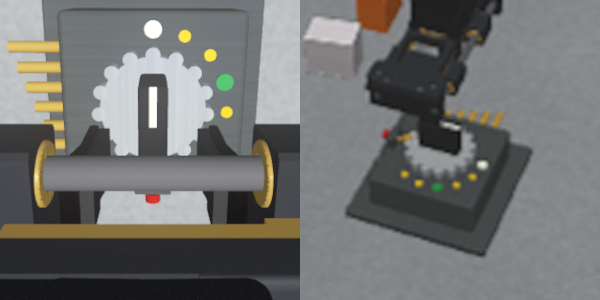

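Bar, home mark and gripper line up. Descending, then gripping.

Call:
arm_command(
  linear=[
    [0, 0, 1.5],
    [0, 0, 3],
    [0, 0, 4.3],
    [0, 0, 5.2],
    [0, 0, 5.2],
    [0, 0, 5.2],
    [0, 0, 5.2],
  ],
  angular=[
    [0, 0, 0],
    [0, 0, 0],
    [0, 0, 0],
    [0, 0, 0],
    [0, 0, 0],
    [0, 0, 0],
    [0, 0, 0],
  ],
)

```text
time_s: 15.5
tool_pos: [0.5705, 0.1912, 0.0716]
tcp_rot: [0.491, 3.102, 0.001]
contact_force: [0.0, 1.1, 0.3]
grip_width: 0.0401
grasp_force: 0.0
```

Call:
arm_command(
  linear=[
    [0, 0, 0],
    [0, 0, 0],
    [0, 0, 0],
    [0, 0, 0],
    [0, 0, 0],
    [0, 0, 0],
    [0, 0, 0],
  ],
  angular=[
    [0, 0, 0],
    [0, 0, 0],
    [0, 0, 0],
    [0, 0, 0],
    [0, 0, 0],
    [0, 0, 0],
    [0, 0, 0],
  ],
  grip=0,
  newtons=40,
)

```text
time_s: 16.08
tool_pos: [0.5701, 0.1912, 0.0711]
tcp_rot: [0.491, 3.103, 0.001]
contact_force: [-0.8, 1.4, 2.0]
grip_width: 0.0154
grasp_force: 40.0
```

Call:
arm_command(
  linear=[
    [0, 0, 0],
    [0, 0, 0],
    [0, 0, 0],
    [0, 0, 0],
    [0, 0, 0],
    [0, 0, 0],
    [0, 0, 0],
    [0, 0, 0],
    [0, 0, 0],
    [0, 0, 0],
    [0, 0, 0],
    [0, 0, 0],
    [0, 0, 0],
    [0, 0, 0],
    [0, 0, 0],
    [0, 0, 0],
    [0, 0, 0],
    [0, 0, 0],
    [0, 0, 0],
    [0, 0, 0],
  ],
  angular=[
    [0, 0, 4],
    [0, 0, 8],
    [0, 0, 12],
    [0, 0, 16],
    [0, 0, 20],
    [0, 0, 24],
    [0, 0, 28],
    [0, 0, 32],
    [0, 0, 36],
    [0, 0, 40],
    [0, 0, 44],
    [0, 0, 48],
    [0, 0, 52],
    [0, 0, 56],
    [0, 0, 60],
    [0, 0, 63],
    [0, 0, 66],
    [0, 0, 68],
    [0, 0, 68],
    [0, 0, 68],
  ],
)

```text
time_s: 17.75
tool_pos: [0.5713, 0.1921, 0.0712]
tcp_rot: [2.141, 2.297, 0.005]
contact_force: [6.0, 3.9, -4.0]
grip_width: 0.0155
grasp_force: 40.0
```

Call:
arm_command(
  linear=[
    [0, 0, 0],
    [0, 0, 0],
    [0, 0, 0],
    [0, 0, 0],
    [0, 0, 0],
    [0, 0, 0],
    [0, 0, 0],
    [0, 0, 0],
  ],
  angular=[
    [0, 0, 2],
    [0, 0, 4],
    [0, 0, 5],
    [0, 0, 5],
    [0, 0, 5],
    [0, 0, 5],
    [0, 0, 5],
    [0, 0, 5],
  ],
)

```text
time_s: 18.42
tool_pos: [0.5714, 0.1922, 0.0711]
tcp_rot: [2.239, 2.202, 0.005]
contact_force: [7.0, 4.3, -4.5]
grip_width: 0.0161
grasp_force: 40.0
```

```bash
python3 - <<'E'
from h import *
s=readout.observe(); print(s['tool_pos'],s['time_s'],s['contact_force'].round(1),s['ft_torque'].round(2),s['grip_width'],s['grasp_force'],np.abs(s['joint_vel']).max())
R=Ro.from_rotvec(s['tcp_rot']).as_matrix();print(np.degrees(np.arctan2(R[1,0],R[0,0])))
p=cams.grab_frame("wrist"); q=cams.grab_frame("side"); r=cams.grab_frame("scene")
a=cv2.resize(p['img'][120:300,160:400],(480,360)); b=cv2.resize(r['img'][205:305,185:275],(320,360),interpolation=cv2.INTER_CUBIC)
cv2.imwrite('pics/c6.png',np.hstack([a,b]))
E
```

```text
[0.57139102 0.19217103 0.07112352] 18.4167 [ 7.   4.3 -4.5] [ 0.8  -1.38  0.11] 0.01609482661223317 40.012346198782325 0.0016160844241752898
89.04766841465973
```

View pics/c6.png

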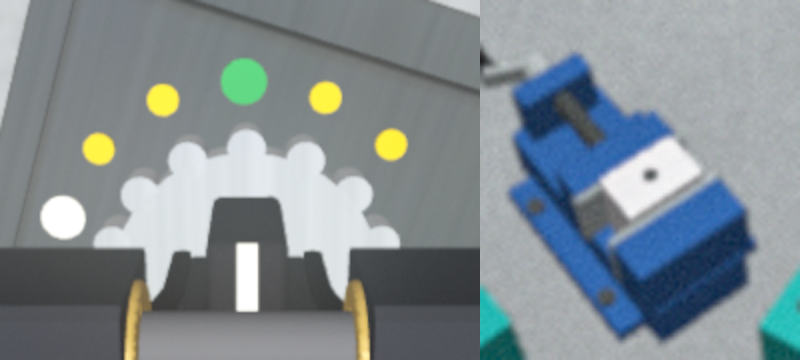

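The pointer (column 247) stands at the green mark (244) and everything is at rest, with the blank held between the jaw plates. I'll hold a moment longer, then hand in.

Call:
arm_command(
  linear=[
    [0, 0, 0],
    [0, 0, 0],
    [0, 0, 0],
    [0, 0, 0],
    [0, 0, 0],
    [0, 0, 0],
  ],
  angular=[
    [0, 0, 0],
    [0, 0, 0],
    [0, 0, 0],
    [0, 0, 0],
    [0, 0, 0],
    [0, 0, 0],
  ],
)

```text
time_s: 19.07
tool_pos: [0.5714, 0.1921, 0.0712]
tcp_rot: [2.239, 2.202, 0.005]
contact_force: [7.1, 4.4, -4.7]
grip_width: 0.0157
grasp_force: 40.0
```

```bash
python3 -c "
from workcell import job_done
print(job_done())"
```

```text
the job is handed in; nothing more can be done
None
```

I handed the job in at 19 s with the blank clamped (about 15 N at the handle on the last turn) and the knob held at the green third-stop mark with 40 N grip; the hand-in returned no verdict.

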